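# Turn the letter opener in the keepsake box handle outward

### The job

The letter opener has been left in the clear keepsake box the dangerous way round, with its blade poking out of the half-open door. Draw it out by the blade, lay it flat on the cabinet top in front of the box and let go, then take it by the handle and slide it back in through the same opening, blade first, until the whole blade is inside and most of the handle sticks out, and leave it lying on the box floor. Leave the box's door as it stands, and do not disturb the bottles or the shot glasses.

Things in the scene. Friction and masses are not known exactly. Their poses are not given: they have to be found in the camera images.
- opener: Letter opener, 180 mm long, about 90 g, balanced near its middle, flat underside. Origin: mid-length, on the underside; x points along it to the tip, z up. Steel blade x = -5 to +90 mm, 16 mm wide, 6 mm thick (z 0 to 6); light wooden handle x = -90 to -5 mm, 20 mm wide, 14 mm thick (z 0 to 14). Starts lying on the box floor, handle inside.
- opener_tip (a point): Point of the blade (its last 8 mm taper): opener x = +90 mm, z = 3 mm. At the start it stands 55 to 80 mm out of the box's front, the blade's underside 12 mm above the cabinet top.
- opener_root (a point): Where blade and handle meet: opener x = -5 mm, z = 3 mm.
- opener_handle (a point): Middle of the handle: opener x = -47.5 mm, z = 7 mm.
- opener_butt (a point): Butt end of the handle: opener x = -90 mm, z = 7 mm.
- box: Clear acrylic keepsake box, walnut base, brass edges, fixed on the cabinet top (z = 0). 130 mm deep (x), 240 wide (y), 60 high. Origin: centre of its underside; x points from its front into the box. Floor at z = 12 mm, roof underside at 55; inside y = -115 to +115 mm, back wall at x = +60. Front at x = -65 mm: the half y < 0 is closed by a fixed pane, with small keepsakes behind.
- box_opening (a point): Middle of the lower edge of the front's open half: box x = -65, y = 57.5, z = 12 mm. That half, y = 0 to 115 mm and z = 12 to 55 mm, has no sill (flush with the floor); the sliding door covers part of it.
- door (a joint): Acrylic sliding door just outside the front (x = -71 to -67 mm), 118 mm wide; 0 = shut, grows in m as it slides towards the box's -y. The clear opening runs from box y = 119 mm minus this value, or 0 if that is less, up to y = +115 mm. Starts at 0.085 to 0.105; slides lightly (about 1 N) and is to be left alone.
- door_pull (a point): Small brass finger pull on the door, stands 8 mm proud of it, near its +y edge.
- tray: Wooden tray 190 x 240 mm, 22 mm high, fixed, beside the box (left or right). Origin: centre of its underside.
- bottle_a: Green bottle with a twist cap, 64 mm diameter, 200 mm high, standing on the tray. Origin: centre of its foot.
- bottle_b: The second such green bottle, on the tray. Origin: centre of its foot.
- glasses: Stack of four nested shot glasses (one piece), 47 mm diameter, 115 mm high, standing on the tray. Origin: centre of its foot.
Mind the look-alikes: they are no part of the job. Of the things that look like the opener, the smallest one is meant.

How it is judged:
By the outcome, as a careful person would: the job done as asked, in the order asked, and still so for the second after the job is handed in, with the robot touching nothing.
It also fails if it takes over 64 s, if anything falls off the work surface, if the arm or the gripper's body presses on something with over 40 N, if the wrist force passes 120 N, or if a joint passes its speed limit or range.

### The arm

A 6-joint arm with a two-finger parallel gripper is mounted at the origin on the work surface. World frame = base frame: x ahead of the robot, y to its left, z up, the work surface at z = 0. Lengths are in m, angles in rad, forces in N, time in s.
With the tool pointing down it reaches from about 0.275 to 0.85 m from the base axis. Payload 19 kg.
Tool frame: the origin (TCP) lies midway between the tips of the shut fingers; the grasp point (between the pads) lies 19 mm behind it; z points along the fingers, y is the line along which they close (so a half turn about z gives the same grasp; the last joint's range is limited). The gripper opens to 85 mm and grips with 20 to 120 N. Pads are 22 mm wide; open, the fingers measure 114 mm over their backs; the gripper's body (76 mm by 85 mm) begins 54 mm behind the grasp point. The pads swing forward as they close: fully open they stand 13 mm farther back than shut.
Start: joints at [-1.409, 0.15, 1.437, -0, 1.554, -0.134], TCP at [0.168, -0.55, 0.231] pointing down, gripper open.
Joint ranges: [-2.8, 2.8], [-0.68, 2.1], [0.12, 2.68], [-1.39, 4.53], [0.16, 2.79], [-2.81, 2.81]. Speed limits (rad/s): [1.89, 1.89, 2.22, 3.01, 3.01, 3.01].

### API

Orientations are given as a unit quaternion [x, y, z, w].
In Python, from bench import get_obs, grab_frame, sign_off gives the robot as it stands.
- The arm moves only by the tool jog_arm, never from a script. Its argument "rows" is a list of rows, each an object with "xyz": the shift along the tool's x, y, z in cm, a list of three; "rot": the turn, a rotation vector about the tool's x, y, z in rad, a list of three. In form: [{"xyz": [tx, ty, tz], "rot": [ax, ay, az]}, ...]. A call has exactly 10 rows; each row is the pose to reach, as a shift and turn from the pose commanded when the call began, along the tool's axes at that moment; what a row does not reach only later rows make up. A row lasts 1/10 s, in which the tool goes at most 50 mm and 8.59 degrees, less where a joint would pass 70% of its speed; a pose out of reach is approached as far as the arm can. A call with a gripper value outside its range is refused whole. "grip" is the finger opening in cm, from 0 to 8.54, set as the call begins (left out, the last holds). The fingers move at their own pace and stop on an object; the grip force is fixed at half the most. Time passes only in rows, so rows that repeat a pose let the fingers close, or fill a call up. It gives the time, the measured TCP pose, the force and the opening at its end, in the units of the state.
- get_obs(): the state, without advancing time (a new reading comes with each control period).
- grab_frame(name): name is "scene" or "top" or "wrist"; returns a dict with "img" (420x560x3 uint8, blue, green, red), "depth" (420x560 float32, m along the optical axis (not along the pixel's ray), 0 where there is no reading), "fx", "fy", "cx", "cy" (pixels), "k1" (the pictures are not rectified: a ray, as slopes to the right and down, at radius r is drawn at 1 + k1 r^2 times it, then the intrinsics apply), "R" (3x3) and "t" (3): a world point X has camera coordinates R X + t; the wrist camera has in their place "hand_eye" (4x4, takes a point from camera to tool coordinates, whose origin is the TCP and whose axes are the flange's). Camera axes: x right, y down, z forward; pixel columns grow to the right and rows downward; lengths in m; the calibration is good to about 2 mm. A picture is of the moment at which its call begins: read the wrist's pose just before it.
- sign_off(): hands the job in, once; it reports no verdict.
The state is a dict: "time": time; "joint_positions": joint angles; "qd": joint speeds; "joint_torque": joint torques, N m; "position": TCP position; "tool_rot": TCP orientation; "wrist_force": force on the tool from outside, world axes, zero at the start; "moment": the same for the moment, N m; "opening": finger opening in m.
Only numpy, scipy, OpenCV 4.12 (cv2) and the standard library are available. Lean on these libraries where they do the work, as an engineer would, in place of code of your own. Each camera call takes 0.05 s, during which the arm holds its last target. There are 200 camera calls.

## Working session

There is one attempt and no reset: what is moved stays moved. The work goes in short steps, Python scripts to look and compute and a tool call to move; the robot and the scene stay as the last step left them, time stands still between calls to the robot, and variables do not carry over. Pictures are saved under pics/ and viewed, on a budget of 10 in all, crops included, one or two more only if the job needs it, and the job is handed in when it is done.

Besides the shell and the picture viewer there is one more tool, called after "Request:" in YAML: its name, and indented under it one key for each argument. jog_arm: Moves the arm, as the interface text tells. Its arguments: {"type":"object","properties":{"rows":{"type":"array"},"grip":{"type":"number"}},"required":["rows"]}

```bash
mkdir -p pics; cat > h.py <<'E'
import numpy as np, cv2
from scipy.spatial.transform import Rotation as Ro
from bench import get_obs, grab_frame, sign_off
def cam(name):
    s=get_obs(); f=grab_frame(name)
    if 'hand_eye' in f:
        T=np.eye(4); T[:3,:3]=Ro.from_quat(s['tool_rot']).as_matrix(); T[:3,3]=s['position']
        W=T@np.array(f['hand_eye']); f['C']=W[:3,3]; f['M']=W[:3,:3]
    else:
        R=np.array(f['R']); f['M']=R.T; f['C']=-R.T@np.array(f['t'])
    return f
def slopes(f,u,v):
    d=np.array([(u-f['cx'])/f['fx'],(v-f['cy'])/f['fy']]); p=d.copy()
    for _ in range(15): p=d/(1+f['k1']*(p@p))
    return p
def onplane(f,u,v,z):
    r=f['M']@np.append(slopes(f,u,v),1); return f['C']+r*(z-f['C'][2])/r[2]
def bydepth(f,u,v):
    return f['C']+f['M']@np.append(slopes(f,u,v),1)*f['depth'][int(v),int(u)]
def proj(f,X):
    c=f['M'].T@(np.array(X)-f['C']); p=c[:2]/c[2]; p=p*(1+f['k1']*(p@p))
    return np.array([f['fx']*p[0]+f['cx'],f['fy']*p[1]+f['cy']])
E
python3 - <<'E'
from h import *
import pickle
for n in('scene','top'):
    f=cam(n); cv2.imwrite(f'pics/{n}0.png',cv2.resize(f['img'],(784,588))); pickle.dump(f,open(n+'.pkl','wb')); print(n,f['C'],f['M'][:,2])
s=get_obs(); print(s['position'],s['tool_rot'],s['opening'],s['time'])
print(Ro.from_quat(s['tool_rot']).as_matrix())
E
```

```text
scene [0.99205333 0.46173466 0.98692978] [-0.41173034 -0.38054046 -0.82805017]
top [0.43805055 0.05543268 1.19299749] [ 0.07048854 -0.00979177 -0.99746453]
[ 0.16753752 -0.54982733  0.23075873] [ 9.89087249e-01  1.47330002e-01 -8.46869278e-06 -5.34022092e-04] 0.08521857688883368 0.1
[[ 9.56587741e-01  2.91444444e-01 -1.74107504e-04]
 [ 2.91444462e-01 -9.56587171e-01  1.05389350e-03]
 [ 1.40602400e-04 -1.05888427e-03 -9.99999429e-01]]
```

View pics/scene0.png

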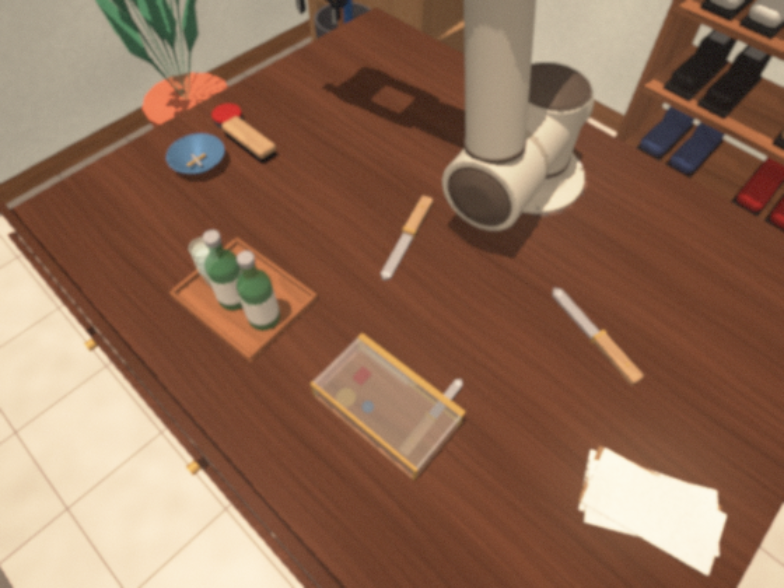

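View pics/top0.png

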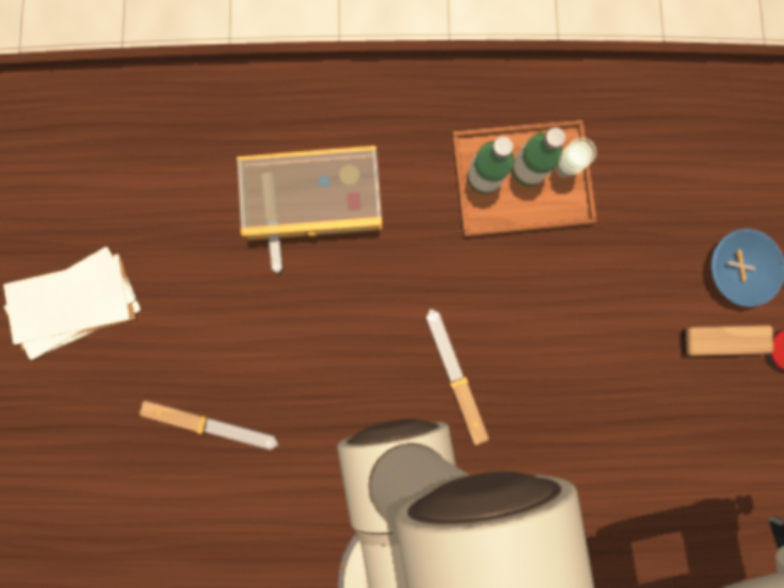

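Both pictures show three opener-like things. In the top view, scaled by 1.4, they are the one in the box with its blade at (276,255), a knife at (205,425) and a knife at (457,375). The one in the box is the smallest, and it is the one the task describes. The box's front edge runs from (242,235) to (381,228), with the opening on its left (+y) side and the tray to its right.

```bash
python3 - <<'E'
from h import *
import pickle
f=pickle.load(open('top.pkl','rb')); im=f['img']; s=1/1.4
for nm,u,v in(('FL',242,235),('FR',381,228),('BL',237,157),('BR',376,147)):
    for z in(0.0,.06): print(nm,z,onplane(f,u*s,v*s,z).round(4),bydepth(f,u*s,v*s).round(3))
hsv=cv2.cvtColor(im,cv2.COLOR_BGR2HSV)
def rect(m,lab,z):
    cs,_=cv2.findContours(m.astype(np.uint8),0,2)
    for c in cs:
        if cv2.contourArea(c)>25:
            r=cv2.minAreaRect(c); b=cv2.boxPoints(r); P=np.array([onplane(f,*p,z)[:2] for p in b])
            print(lab,np.round(np.array(r[0])*1.4),np.round([np.linalg.norm(P[0]-P[1]),np.linalg.norm(P[1]-P[2])],4),P.round(4).tolist(),P.mean(0).round(4))
H,S,V=[hsv[...,i] for i in range(3)]
roi=np.zeros(H.shape,bool); roi[90:330,90:360]=1
rect(roi&(S<75)&(V>130),'white',.018)
rect(roi&(H>10)&(H<28)&(S>130)&(V>170),'yel',.06)
for p in((275,262),(276,250),(432,318),(270,440)): 
    print(p,im[int(p[1]*s),int(p[0]*s)])
c=cv2.resize(im[90:210,150:290],None,fx=5,fy=5,interpolation=cv2.INTER_CUBIC); cv2.imwrite('pics/c1.png',c)
E
```

```text
FL 0.0 [0.6246 0.3092 0.    ] [ 0.625  0.309 -0.   ]
FL 0.06 [0.6153 0.2965 0.06  ] [ 0.625  0.309 -0.   ]
FR 0.0 [0.6334 0.0585 0.    ] [ 0.634  0.059 -0.004]
FR 0.06 [0.6235 0.0584 0.06  ] [ 0.634  0.059 -0.004]
BL 0.0 [0.7686 0.3194 0.    ] [0.752 0.306 0.06 ]
BL 0.06 [0.752  0.3061 0.06  ] [0.752 0.306 0.06 ]
BR 0.0 [0.7827 0.0655 0.    ] [0.782 0.066 0.001]
BR 0.06 [0.7654 0.065  0.06  ] [0.782 0.066 0.001]
white [396. 442.] [0.1976 0.0632] [[0.2873, 0.1369], [0.284, -0.0606], [0.2208, -0.0595], [0.2242, 0.1378]] [0.2541 0.0387]
white [241. 434.] [0.0244 0.1291] [[0.2777, 0.3742], [0.3012, 0.3675], [0.2667, 0.2431], [0.2433, 0.2498]] [0.2722 0.3086]
white [443. 344.] [0.0244 0.1292] [[0.4806, -0.0133], [0.489, -0.0363], [0.3676, -0.0804], [0.3593, -0.0576]] [ 0.4241 -0.0469]
white [132. 300.] [0.0231 0.0623] [[0.5399, 0.5143], [0.5395, 0.4913], [0.4773, 0.4906], [0.4775, 0.5136]] [0.5086 0.5025]
white [275. 255.] [0.0185 0.0582] [[0.6124, 0.2587], [0.6144, 0.2403], [0.5566, 0.2333], [0.5546, 0.2516]] [0.5845 0.246 ]
white [324. 181.] [0.0275 0.0255] [[0.7304, 0.1725], [0.73, 0.1
[... 567 characters left out ...]
416.] [0.0287 0.1133] [[0.3116, 0.475], [0.339, 0.4665], [0.3065, 0.3578], [0.2794, 0.3663]] [0.3091 0.4164]
yel [470. 410.] [0.0295 0.1135] [[0.3597, -0.0526], [0.3702, -0.0802], [0.2643, -0.121], [0.2539, -0.0935]] [ 0.312  -0.0868]
yel [311. 228.] [0.2414 0.0208] [[0.6289, 0.2995], [0.6432, 0.0585], [0.6225, 0.0573], [0.6082, 0.2978]] [0.6257 0.1783]
yel [306. 152.] [0.2414 0.0081] [[0.755, 0.3074], [0.7703, 0.0666], [0.7622, 0.066], [0.7469, 0.3067]] [0.7586 0.1867]
yel [478. 180.] [0.0857 0.1851] [[0.7989, -0.0703], [0.7983, -0.156], [0.6133, -0.1499], [0.6143, -0.0656]] [ 0.7062 -0.1104]
(275, 262) [203 224 238]
(276, 250) [202 223 238]
(432, 318) [240 247 250]
(270, 440) [194 218 231]
```

View pics/c1.png

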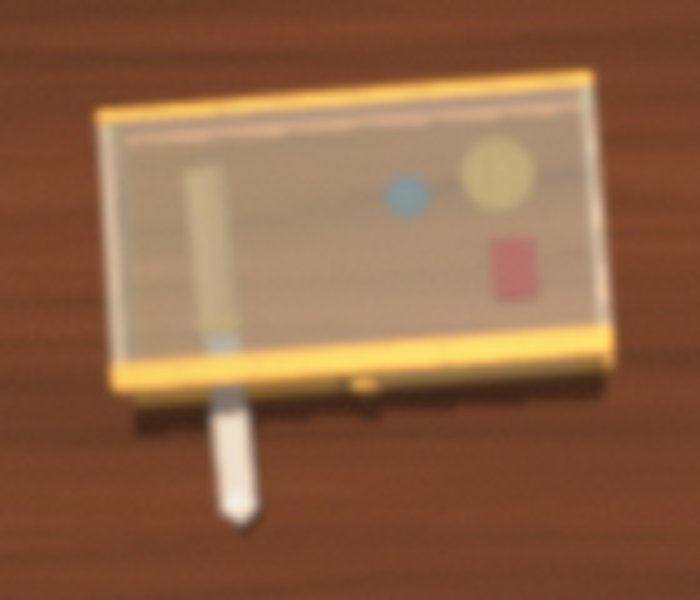

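The 5x crop confirms the choice: the opener in the box has its handle inside at crop (210,250) and its blade out at (235,460). The tip is at (240,525) and stands about 76 mm out, within the stated range. Next I hover over the blade.

Request:
jog_arm:
  rows:
    - {"xyz": [4, -4, 0.5], "rot": [0, 0, 0.02]}
    - {"xyz": [8, -8, 1], "rot": [0, 0, 0.04]}
    - {"xyz": [12, -12, 1.5], "rot": [0, 0, 0.06]}
    - {"xyz": [15, -15.5, 2], "rot": [0, 0, 0.08]}
    - {"xyz": [18.5, -19, 2.5], "rot": [0, 0, 0.1]}
    - {"xyz": [22, -22.5, 3], "rot": [0, 0, 0.12]}
    - {"xyz": [25, -26, 3.5], "rot": [0, 0, 0.14]}
    - {"xyz": [28.5, -29.5, 4], "rot": [0, 0, 0.15]}
    - {"xyz": [31, -32, 4.5], "rot": [0, 0, 0.16]}
    - {"xyz": [34, -35, 5], "rot": [0, 0, 0.175]}
  grip: 4

```text
time: 1.1
position: [0.3912, -0.1138, 0.1811]
tool_rot: [0.998, 0.06, 0.0, -0.0]
wrist_force: [1.0, -1.3, 0.7]
opening: 0.0397
```

```bash
cat > go.py <<'E'
# usage: go.py x y z yaw -> jog shift cm in tool axes, and rot about tool z
from h import *
import sys
def shift(x,y,z,yaw):
    s=get_obs(); R=Ro.from_quat(s['tool_rot']); d=R.inv().apply(np.array([x,y,z])-s['position'])*100
    rv=(R.inv()*Ro.from_euler('ZX',[yaw,np.pi])).as_rotvec()
    print('t',round(s['time'],2),'pos',s['position'].round(4),'F',s['wrist_force'].round(1),'open',round(s['opening'],4),'q',np.round(s['joint_positions'],2)); print('shift cm',d.round(2),'rot',rv.round(3))
if __name__=='__main__': shift(*map(float,sys.argv[1:]))
E
python3 go.py .575 .244 .16 .12
```

```text
t 1.1 pos [ 0.3912 -0.1138  0.1811] F [ 1.  -1.3  0.7] open 0.0397 q [-0.47 -0.19  1.87  0.    1.46  0.98]
shift cm [ 22.56 -33.31   2.11] rot [-0.    -0.     0.001]
```

Request:
jog_arm:
  rows:
    - {"xyz": [3, -4, 0.3], "rot": [0, 0, 0]}
    - {"xyz": [6, -8, 0.6], "rot": [0, 0, 0]}
    - {"xyz": [9, -12, 0.9], "rot": [0, 0, 0]}
    - {"xyz": [12, -16.5, 1.2], "rot": [0, 0, 0]}
    - {"xyz": [15, -21, 1.5], "rot": [0, 0, 0]}
    - {"xyz": [17.5, -25, 1.8], "rot": [0, 0, 0]}
    - {"xyz": [20, -29, 2], "rot": [0, 0, 0]}
    - {"xyz": [22, -32, 2.1], "rot": [0, 0, 0]}
    - {"xyz": [22.6, -33.3, 2.1], "rot": [0, 0, 0]}
    - {"xyz": [22.6, -33.3, 2.1], "rot": [0, 0, 0]}

```text
time: 2.1
position: [0.5749, 0.2432, 0.1594]
tool_rot: [0.998, 0.061, -0.001, 0.0]
wrist_force: [0.3, -0.6, -0.4]
opening: 0.04
```

```bash
python3 - <<'E'
from h import *
import pickle
f=cam('wrist'); pickle.dump(f,open('w1.pkl','wb')); cv2.imwrite('pics/w1.png',f['img'])
s=get_obs(); print(s['position'],s['qd'].round(3) if hasattr(s['qd'],'round') else s['qd'],f['C'],f['M'][:,2])
E
```

```text
[0.57465883 0.24185352 0.15966077] [-0.028 -0.028  0.023 -0.005  0.002 -0.009] [0.64157006 0.25152275 0.30261043] [-0.26654041 -0.03268654 -0.96326933]
```

View pics/w1.png

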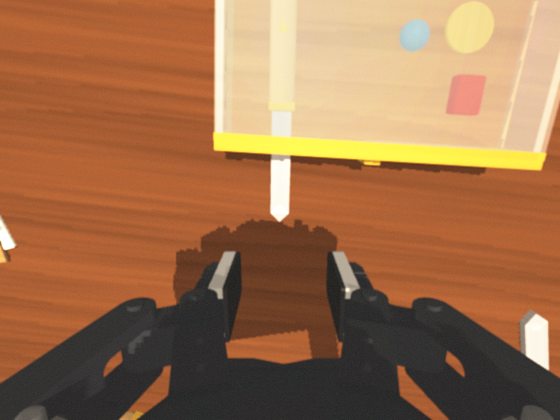

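The wrist view shows the tip at (279,221), the blade's centreline through about (281,165), and the root at (282,108) under the clear roof. The door pull is at (371,162) and the roof's front edge runs from (216,143) to (543,160).

```bash
python3 - <<'E'
from h import *
import pickle
f=pickle.load(open('w1.pkl','rb')); im=f['img']
hsv=cv2.cvtColor(im,cv2.COLOR_BGR2HSV); m=((hsv[...,1]<90)&(hsv[...,2]>140)); 
C=[]
for v in range(162,214,4):
    u=np.where(m[v,255:310])[0]
    if len(u): a,b=u.min()+255,u.max()+255; A,B=onplane(f,a-.5,v,.018),onplane(f,b+.5,v,.018); C.append((A+B)/2); print(v,a,b,np.linalg.norm(A-B).round(4),C[-1].round(4)[:2])
vs=np.where(m[:,276:283].any(1))[0]; print('rows',vs[(vs>160)&(vs<240)][[0,-1]])
C=np.array(C); vx,vy,_,_=cv2.fitLine(C[:,:2].astype(np.float32),2,0,.01,.01).ravel(); print('axis yaw',np.arctan2(vy,vx)%np.pi)
tip=onplane(f,279.5,221,.015); print('tip',tip, 'root',onplane(f,282,107,.018))
for n,u,v in(('FL',216,134),('FR',545,152)): print(n,onplane(f,u,v,.06),onplane(f,u,v+16,.06))
print('pull',onplane(f,371,162,.03))
E
```

```text
162 271 289 0.0164 [0.606  0.2503]
166 271 289 0.0164 [0.6026 0.2499]
170 271 289 0.0165 [0.5992 0.2494]
174 271 289 0.0165 [0.5957 0.249 ]
178 271 289 0.0166 [0.5922 0.2486]
182 271 289 0.0167 [0.5887 0.2482]
186 271 289 0.0167 [0.5852 0.2478]
190 271 289 0.0168 [0.5816 0.2473]
194 271 288 0.0159 [0.5779 0.2474]
198 271 288 0.016 [0.5743 0.2469]
202 270 288 0.0169 [0.5707 0.2469]
206 270 288 0.017 [0.567  0.2465]
210 270 288 0.017 [0.5633 0.2461]
rows [161 221]
axis yaw 0.094848804
tip [0.55217111 0.24431999 0.015     ] root [0.65113386 0.25399687 0.018     ]
FL [0.62558691 0.29846627 0.06      ] [0.61425164 0.29771026 0.06      ]
FR [0.64187614 0.05986642 0.06      ] [0.63060305 0.05597487 0.06      ]
pull [0.61666176 0.17574557 0.03      ]
```

```bash
python3 go.py .576 .247 .011 .10
```

```text
t 2.15 pos [0.5747 0.2419 0.1597] F [-1.   0.1 -0.7] open 0.0399 q [ 0.27  0.28  1.42 -0.    1.44  1.72]
shift cm [ 0.22 -0.5  14.87] rot [0.    0.001 0.022]
```

Request:
jog_arm:
  rows:
    - {"xyz": [0.1, -0.2, 2], "rot": [0, 0, 0.02]}
    - {"xyz": [0.2, -0.4, 4], "rot": [0, 0, 0.02]}
    - {"xyz": [0.2, -0.4, 6], "rot": [0, 0, 0.02]}
    - {"xyz": [0.2, -0.4, 8], "rot": [0, 0, 0.02]}
    - {"xyz": [0.2, -0.4, 9.5], "rot": [0, 0, 0.02]}
    - {"xyz": [0.2, -0.4, 10.5], "rot": [0, 0, 0.02]}
    - {"xyz": [0.2, -0.4, 11], "rot": [0, 0, 0.02]}
    - {"xyz": [0.2, -0.4, 11], "rot": [0, 0, 0.02]}
    - {"xyz": [0.2, -0.4, 11], "rot": [0, 0, 0.02]}
    - {"xyz": [0.2, -0.4, 11], "rot": [0, 0, 0.02]}

```text
time: 3.15
position: [0.5769, 0.246, 0.0511]
tool_rot: [0.999, 0.05, 0.001, -0.0]
wrist_force: [0.9, 0.3, 0.6]
opening: 0.0397
```

```bash
python3 go.py .576 .247 .011 .10
```

```text
t 3.15 pos [0.5769 0.246  0.0511] F [0.9 0.3 0.6] open 0.0397 q [0.28 0.37 1.53 0.   1.23 1.75]
shift cm [-0.08 -0.1   4.01] rot [-0.    -0.001  0.001]
```

Request:
jog_arm:
  rows:
    - {"xyz": [-0.1, -0.1, 1], "rot": [0, 0, 0]}
    - {"xyz": [-0.1, -0.1, 2], "rot": [0, 0, 0]}
    - {"xyz": [-0.1, -0.1, 3], "rot": [0, 0, 0]}
    - {"xyz": [-0.1, -0.1, 3.6], "rot": [0, 0, 0]}
    - {"xyz": [-0.1, -0.1, 4], "rot": [0, 0, 0]}
    - {"xyz": [-0.1, -0.1, 4], "rot": [0, 0, 0]}
    - {"xyz": [-0.1, -0.1, 4], "rot": [0, 0, 0]}
    - {"xyz": [-0.1, -0.1, 4], "rot": [0, 0, 0]}
    - {"xyz": [-0.1, -0.1, 4], "rot": [0, 0, 0]}
    - {"xyz": [-0.1, -0.1, 4], "rot": [0, 0, 0]}

```text
time: 4.15
position: [0.5755, 0.2468, 0.0106]
tool_rot: [0.999, 0.05, 0.0, -0.0]
wrist_force: [0.2, 0.1, 1.3]
opening: 0.0402
```

Request:
jog_arm:
  rows:
    - {"xyz": [0, 0, 0], "rot": [0, 0, 0]}
    - {"xyz": [0, 0, 0], "rot": [0, 0, 0]}
    - {"xyz": [0, 0, 0], "rot": [0, 0, 0]}
    - {"xyz": [0, 0, 0], "rot": [0, 0, 0]}
    - {"xyz": [0, 0, 0], "rot": [0, 0, 0]}
    - {"xyz": [0, 0, 0], "rot": [0, 0, 0]}
    - {"xyz": [0, 0, 0], "rot": [0, 0, 0]}
    - {"xyz": [0, 0, 0], "rot": [0, 0, 0]}
    - {"xyz": [0, 0, 0], "rot": [0, 0, 0]}
    - {"xyz": [0, 0, 0], "rot": [0, 0, 0]}
  grip: 0.5

```text
time: 5.15
position: [0.5754, 0.2469, 0.0103]
tool_rot: [0.999, 0.05, -0.0, -0.0]
wrist_force: [-0.0, 1.3, 1.5]
opening: 0.0137
```

Request:
jog_arm:
  rows:
    - {"xyz": [0, 0, -0.1], "rot": [0, 0, 0]}
    - {"xyz": [-0.5, 0, -0.2], "rot": [0, 0, 0]}
    - {"xyz": [-1, 0, -0.2], "rot": [0, 0, 0]}
    - {"xyz": [-2, 0, -0.2], "rot": [0, 0, 0]}
    - {"xyz": [-3, 0, -0.2], "rot": [0, 0, 0]}
    - {"xyz": [-4, 0, -0.2], "rot": [0, 0, 0]}
    - {"xyz": [-5, 0, -0.2], "rot": [0, 0, 0]}
    - {"xyz": [-6, 0, -0.2], "rot": [0, 0, 0]}
    - {"xyz": [-6.5, 0, -0.2], "rot": [0, 0, 0]}
    - {"xyz": [-7, 0, -0.2], "rot": [0, 0, 0]}

```text
time: 6.15
position: [0.5054, 0.2398, 0.0125]
tool_rot: [0.999, 0.05, 0.0, -0.0]
wrist_force: [0.0, 0.3, -1.1]
opening: 0.0135
```

Request:
jog_arm:
  rows:
    - {"xyz": [-1, 0, 0], "rot": [0, 0, 0]}
    - {"xyz": [-2, 0, 0], "rot": [0, 0, 0]}
    - {"xyz": [-3, 0, 0], "rot": [0, 0, 0]}
    - {"xyz": [-4, 0, 0], "rot": [0, 0, 0]}
    - {"xyz": [-5, 0, 0], "rot": [0, 0, 0]}
    - {"xyz": [-6, 0, 0], "rot": [0, 0, 0]}
    - {"xyz": [-7, 0, 0], "rot": [0, 0, 0]}
    - {"xyz": [-7.5, 0, 0], "rot": [0, 0, 0]}
    - {"xyz": [-8, 0, 0], "rot": [0, 0, 0]}
    - {"xyz": [-8, 0, 0], "rot": [0, 0, 0]}

```text
time: 7.15
position: [0.4258, 0.2317, 0.0124]
tool_rot: [0.999, 0.05, 0.0, -0.0]
wrist_force: [0.2, -0.1, -1.2]
opening: 0.0135
```

```bash
python3 - <<'E'
from h import *
f=cam('wrist'); cv2.imwrite('pics/w2.png',f['img'])
s=get_obs(); print(s['position'],s['opening'],s['wrist_force'])
E
```

```text
[0.42621749 0.23179157 0.01245357] 0.013965257923468553 [ 0.30699902  0.05336539 -1.19833046]
```

View pics/w2.png

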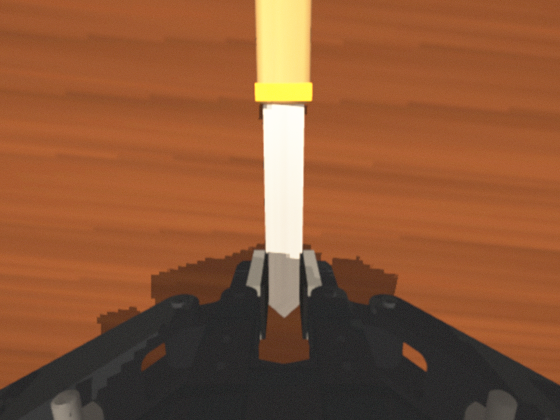

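The opener is out and held by the blade between the pads (tip at about (284,315)), straight in the grip, with the handle clear at the top. Next I lower it gently.

Request:
jog_arm:
  rows:
    - {"xyz": [0, 0, 0.2], "rot": [0, 0, 0]}
    - {"xyz": [0, 0, 0.4], "rot": [0, 0, 0]}
    - {"xyz": [0, 0, 0.6], "rot": [0, 0, 0]}
    - {"xyz": [0, 0, 0.8], "rot": [0, 0, 0]}
    - {"xyz": [0, 0, 0.9], "rot": [0, 0, 0]}
    - {"xyz": [0, 0, 1.0], "rot": [0, 0, 0]}
    - {"xyz": [0, 0, 1.05], "rot": [0, 0, 0]}
    - {"xyz": [0, 0, 1.1], "rot": [0, 0, 0]}
    - {"xyz": [0, 0, 1.1], "rot": [0, 0, 0]}
    - {"xyz": [0, 0, 1.1], "rot": [0, 0, 0]}

```text
time: 8.2
position: [0.4262, 0.2318, 0.0014]
tool_rot: [0.999, 0.05, 0.0, -0.0]
wrist_force: [-0.7, -0.3, -1.5]
opening: 0.0135
```

Request:
jog_arm:
  rows:
    - {"xyz": [0, 0, 0.03], "rot": [0, 0, 0]}
    - {"xyz": [0, 0, 0.06], "rot": [0, 0, 0]}
    - {"xyz": [0, 0, 0.09], "rot": [0, 0, 0]}
    - {"xyz": [0, 0, 0.12], "rot": [0, 0, 0]}
    - {"xyz": [0, 0, 0.14], "rot": [0, 0, 0]}
    - {"xyz": [0, 0, 0.14], "rot": [0, 0, 0]}
    - {"xyz": [0, 0, 0.14], "rot": [0, 0, 0]}
    - {"xyz": [0, 0, 0.14], "rot": [0, 0, 0]}
    - {"xyz": [0, 0, 0.14], "rot": [0, 0, 0]}
    - {"xyz": [0, 0, 0.14], "rot": [0, 0, 0]}

```text
time: 9.2
position: [0.4262, 0.2318, 0.0005]
tool_rot: [0.999, 0.05, 0.0, -0.0]
wrist_force: [-4.4, -1.7, 11.7]
opening: 0.0136
```

Request:
jog_arm:
  rows:
    - {"xyz": [0, 0, -0.05], "rot": [0, 0, 0]}
    - {"xyz": [0, 0, -0.05], "rot": [0, 0, 0]}
    - {"xyz": [0, 0, -0.05], "rot": [0, 0, 0]}
    - {"xyz": [0, 0, -0.05], "rot": [0, 0, 0]}
    - {"xyz": [0, 0, -0.05], "rot": [0, 0, 0]}
    - {"xyz": [0, 0, -0.1], "rot": [0, 0, 0]}
    - {"xyz": [0, 0, -0.1], "rot": [0, 0, 0]}
    - {"xyz": [0, 0, -0.1], "rot": [0, 0, 0]}
    - {"xyz": [0, 0, -0.1], "rot": [0, 0, 0]}
    - {"xyz": [0, 0, -0.1], "rot": [0, 0, 0]}
  grip: 4

```text
time: 10.2
position: [0.4262, 0.2317, 0.0009]
tool_rot: [0.999, 0.05, 0.0, -0.0]
wrist_force: [0.5, -0.2, 0.5]
opening: 0.0403
```

Request:
jog_arm:
  rows:
    - {"xyz": [0, 0, -1], "rot": [0, 0, 0]}
    - {"xyz": [0, 0, -3], "rot": [0, 0, 0]}
    - {"xyz": [1, 0, -5], "rot": [0, 0, 0]}
    - {"xyz": [3, 0, -7.5], "rot": [0, 0, 0]}
    - {"xyz": [5, 0, -10], "rot": [0, 0, 0]}
    - {"xyz": [6, 0, -12], "rot": [0, 0, 0]}
    - {"xyz": [7, 0, -13], "rot": [0, 0, 0]}
    - {"xyz": [7, 0, -13], "rot": [0, 0, 0]}
    - {"xyz": [7, 0, -13], "rot": [0, 0, 0]}
    - {"xyz": [7, 0, -13], "rot": [0, 0, 0]}

```text
time: 11.2
position: [0.495, 0.2386, 0.1303]
tool_rot: [0.999, 0.05, -0.001, 0.0]
wrist_force: [-0.6, 0.6, 0.7]
opening: 0.04
```

```bash
python3 - <<'E'
from h import *
import pickle
f=cam('wrist'); pickle.dump(f,open('w3.pkl','wb')); t=cam('top'); pickle.dump(t,open('t3.pkl','wb'))
a=cv2.resize(f['img'],(400,300)); b=cv2.resize(t['img'][60:270,100:380],(400,300)); cv2.imwrite('pics/w3.png',np.hstack([a,b]))
s=get_obs(); print(s['position'],s['opening'],s['wrist_force'])
E
```

```text
[0.49517443 0.2387096  0.13041568] 0.04008579823069039 [-0.1444258   0.13047638  0.13574281]
```

View pics/w3.png

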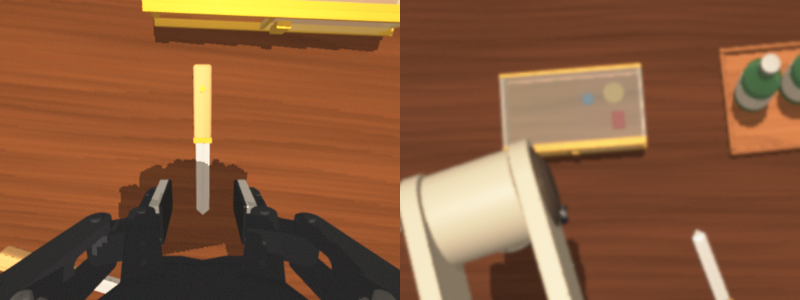

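The left half (wrist view, scaled by 1/1.4) shows the opener lying flat: butt at (202,65), collar at (202,141), tip at (203,214). It is clear of the box front, and the door pull is at (282,22).

```bash
python3 - <<'E'
from h import *
import pickle
f=pickle.load(open('w3.pkl','rb')); im=f['img']; s=1.4
hsv=cv2.cvtColor(im,cv2.COLOR_BGR2HSV); H,S,V=[hsv[...,i] for i in range(3)]
C=[]
for v in range(100,196,8):
    u=np.where((V[v,255:315]>200))[0]+255
    if len(u): A,B=onplane(f,u.min()-.5,v,.014),onplane(f,u.max()+.5,v,.014); C.append((A+B)/2); print(v,u.min(),u.max(),np.linalg.norm(A-B).round(4),C[-1].round(4)[:2])
C=np.array(C)[:,:2]; p=np.polyfit(C[:,0],C[:,1],1); print('slope',p)
print('butt',onplane(f,202*s,65*s,.014),'tip',onplane(f,203*s,214*s,.003),'root',onplane(f,202*s,142*s,.006))
print('pull',onplane(f,282*s,22*s,.03))
E
python3 go.py .57 .245 .003 .1
```

```text
100 270 295 0.0195 [0.5756 0.2477]
108 271 295 0.0188 [0.57   0.2467]
116 270 295 0.0197 [0.5642 0.2465]
124 271 295 0.0191 [0.5584 0.2456]
132 271 295 0.0192 [0.5525 0.245 ]
140 271 295 0.0193 [0.5465 0.2444]
148 271 295 0.0194 [0.5404 0.2438]
156 271 295 0.0196 [0.5343 0.2432]
164 271 295 0.0197 [0.5281 0.2426]
172 271 295 0.0198 [0.5218 0.2419]
180 272 295 0.0191 [0.5155 0.2409]
188 271 295 0.0201 [0.509  0.2406]
slope [0.10586418 0.18659312]
butt [0.58194441 0.2480874  0.014     ] tip [0.40252195 0.22891911 0.003     ] root [0.49816746 0.23974935 0.006     ]
pull [0.62568481 0.17746492 0.03      ]
t 11.3 pos [0.4952 0.2387 0.1304] F [-0.1  0.1  0.1] open 0.0401 q [0.31 0.15 1.64 0.   1.35 1.78]
shift cm [ 7.52  0.13 12.73] rot [0.    0.001 0.001]
```

Request:
jog_arm:
  rows:
    - {"xyz": [2, 0, 2], "rot": [0, 0, 0]}
    - {"xyz": [4, 0, 4], "rot": [0, 0, 0]}
    - {"xyz": [5.9, 0, 6], "rot": [0, 0, 0]}
    - {"xyz": [5.9, 0, 8], "rot": [0, 0, 0]}
    - {"xyz": [5.9, -0.1, 9.5], "rot": [0, 0, 0]}
    - {"xyz": [5.9, -0.1, 11], "rot": [0, 0, 0]}
    - {"xyz": [5.9, -0.1, 12], "rot": [0, 0, 0]}
    - {"xyz": [5.9, -0.1, 12.5], "rot": [0, 0, 0]}
    - {"xyz": [5.9, -0.1, 12.8], "rot": [0, 0, 0]}
    - {"xyz": [5.9, -0.1, 12.8], "rot": [0, 0, 0]}

```text
time: 12.3
position: [0.5545, 0.2458, 0.0032]
tool_rot: [0.999, 0.05, 0.0, -0.0]
wrist_force: [-0.8, -0.1, 0.0]
opening: 0.0398
```

Request:
jog_arm:
  rows:
    - {"xyz": [0, 0, 0], "rot": [0, 0, 0]}
    - {"xyz": [0, 0, 0], "rot": [0, 0, 0]}
    - {"xyz": [0, 0, 0], "rot": [0, 0, 0]}
    - {"xyz": [0, 0, 0], "rot": [0, 0, 0]}
    - {"xyz": [0, 0, 0], "rot": [0, 0, 0]}
    - {"xyz": [0, 0, 0], "rot": [0, 0, 0]}
    - {"xyz": [0, 0, 0], "rot": [0, 0, 0]}
    - {"xyz": [0, 0, 0], "rot": [0, 0, 0]}
    - {"xyz": [0, 0, 0], "rot": [0, 0, 0]}
    - {"xyz": [0, 0, 0], "rot": [0, 0, 0]}
  grip: 0.8

```text
time: 13.3
position: [0.5549, 0.2459, 0.0039]
tool_rot: [0.999, 0.05, 0.001, -0.0]
wrist_force: [-1.0, -0.5, 5.8]
opening: 0.0182
```

```bash
python3 go.py .40 .235 .14 .12
```

```text
t 13.3 pos [0.5549 0.2459 0.0039] F [-1.  -0.5  5.8] open 0.0182 q [0.29 0.39 1.62 0.   1.13 1.76]
shift cm [-15.5   -0.48 -13.64] rot [-0.    -0.001 -0.019]
```

Request:
jog_arm:
  rows:
    - {"xyz": [0, 0, -0.5], "rot": [0, 0, 0]}
    - {"xyz": [0, 0, -1.5], "rot": [0, 0, 0]}
    - {"xyz": [-1, 0, -3], "rot": [0, 0, 0]}
    - {"xyz": [-3, 0, -5], "rot": [0, 0, 0]}
    - {"xyz": [-5, 0, -7], "rot": [0, 0, 0]}
    - {"xyz": [-7, 0, -9], "rot": [0, 0, 0]}
    - {"xyz": [-9, 0, -11], "rot": [0, 0, 0]}
    - {"xyz": [-11, 0, -12], "rot": [0, 0, 0]}
    - {"xyz": [-12, 0, -13], "rot": [0, 0, 0]}
    - {"xyz": [-12.5, 0, -13], "rot": [0, 0, -0.1]}

```text
time: 14.3
position: [0.43, 0.2333, 0.135]
tool_rot: [0.995, 0.1, 0.001, -0.0]
wrist_force: [0.8, -0.3, -0.5]
opening: 0.0184
```

Request:
jog_arm:
  rows:
    - {"xyz": [0, 0, 0], "rot": [0, 0, -0.14]}
    - {"xyz": [0, 0, 0], "rot": [0, 0, -0.28]}
    - {"xyz": [0, 0, 0], "rot": [0, 0, -0.42]}
    - {"xyz": [0, 0, 0], "rot": [0, 0, -0.56]}
    - {"xyz": [0, 0, 0], "rot": [0, 0, -0.7]}
    - {"xyz": [0, 0, 0], "rot": [0, 0, -0.84]}
    - {"xyz": [0, 0, 0], "rot": [0, 0, -0.98]}
    - {"xyz": [0, 0, 0], "rot": [0, 0, -1.12]}
    - {"xyz": [0, 0, 0], "rot": [0, 0, -1.26]}
    - {"xyz": [0, 0, 0], "rot": [0, 0, -1.4]}

```text
time: 15.3
position: [0.4303, 0.2331, 0.1334]
tool_rot: [0.694, 0.72, 0.0, -0.0]
wrist_force: [-0.2, -0.2, -0.9]
opening: 0.0182
```

Request:
jog_arm:
  rows:
    - {"xyz": [0, 0, 0], "rot": [0, 0, -0.14]}
    - {"xyz": [0, 0, 0], "rot": [0, 0, -0.28]}
    - {"xyz": [0, 0, 0], "rot": [0, 0, -0.42]}
    - {"xyz": [0, 0, 0], "rot": [0, 0, -0.56]}
    - {"xyz": [0, 0, 0], "rot": [0, 0, -0.7]}
    - {"xyz": [0, 0, 0], "rot": [0, 0, -0.84]}
    - {"xyz": [0, 0, 0], "rot": [0, 0, -0.98]}
    - {"xyz": [0, 0, 0], "rot": [0, 0, -1.12]}
    - {"xyz": [0, 0, 0], "rot": [0, 0, -1.26]}
    - {"xyz": [0, 0, 0], "rot": [0, 0, -1.4]}

```text
time: 16.3
position: [0.4303, 0.2331, 0.1334]
tool_rot: [0.068, 0.998, 0.0, 0.0]
wrist_force: [0.0, 0.1, -0.8]
opening: 0.0183
```

```bash
python3 go.py .447 .233 .06 3.205
```

```text
t 16.3 pos [0.4303 0.2331 0.1334] F [ 0.   0.1 -0.8] open 0.0183 q [ 0.34  0.03  1.77  0.    1.34 -1.1 ]
shift cm [-1.66  0.21  7.34] rot [ 0.     0.    -0.199]
```

Request:
jog_arm:
  rows:
    - {"xyz": [0, 0, 0], "rot": [0, 0, -0.1]}
    - {"xyz": [-0.5, 0.1, 1], "rot": [0, 0, -0.2]}
    - {"xyz": [-1, 0.2, 2], "rot": [0, 0, -0.2]}
    - {"xyz": [-1.6, 0.2, 3], "rot": [0, 0, -0.2]}
    - {"xyz": [-1.6, 0.2, 4.5], "rot": [0, 0, -0.2]}
    - {"xyz": [-1.6, 0.2, 6], "rot": [0, 0, -0.2]}
    - {"xyz": [-1.6, 0.2, 7], "rot": [0, 0, -0.2]}
    - {"xyz": [-1.6, 0.2, 7.3], "rot": [0, 0, -0.2]}
    - {"xyz": [-1.6, 0.2, 7.3], "rot": [0, 0, -0.2]}
    - {"xyz": [-1.6, 0.2, 7.3], "rot": [0, 0, -0.2]}

```text
time: 17.3
position: [0.4465, 0.233, 0.0605]
tool_rot: [-0.029, 1.0, 0.0, 0.0]
wrist_force: [0.3, -0.3, -1.4]
opening: 0.018
```

```bash
python3 - <<'E'
from h import *
import pickle
f=cam('scene'); pickle.dump(f,open('s4.pkl','wb')); w=cam('wrist'); t=cam('top'); pickle.dump(t,open('t4.pkl','wb'))
c=f['img'][210:360,190:390]; c=cv2.resize(c,(800,600),interpolation=cv2.INTER_CUBIC)
cv2.imwrite('pics/s4.png',c)
E
python3 go.py .447 .233 .019 3.205
```

```text
t 17.45 pos [0.4465 0.233  0.0605] F [-0.9 -0.1 -0.4] open 0.0183 q [ 0.33  0.13  1.83  0.    1.19 -1.3 ]
shift cm [-0.05 -0.    4.15] rot [ 0.     0.001 -0.004]
```

View pics/s4.png

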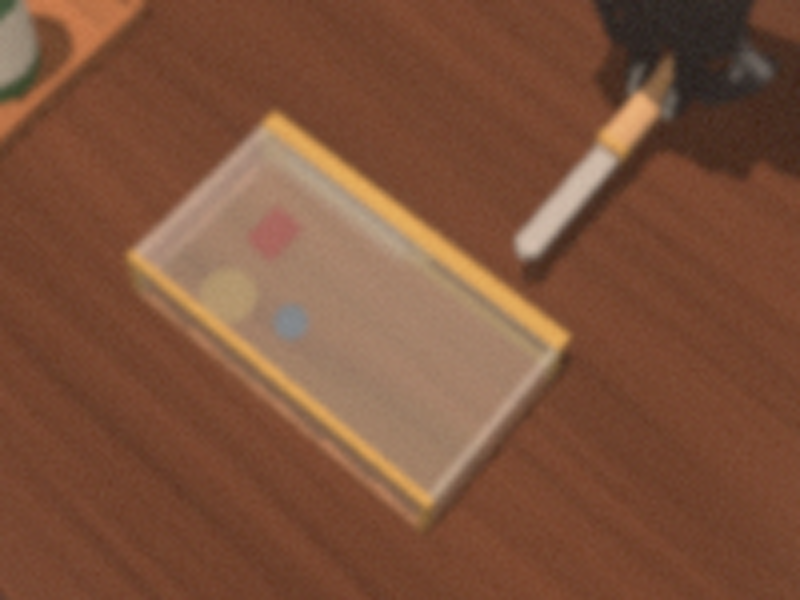

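The scene crop (4x) shows the opener level and pointing at the open half of the front, with its tip at (528,255). The roof corners are at (270,115), (570,338), (430,503) and (130,257).

```bash
python3 - <<'E'
from h import *
import pickle
f=pickle.load(open('s4.pkl','rb'))
g=lambda u,v,z: onplane(f,190+(u+.5)/4-.5,210+(v+.5)/4-.5,z)
print('tip',g(528,255,.0595),bydepth(f,322,272),'exp (.598,.2427)')
P=[g(*p,.06)[:2] for p in((570,338),(270,115),(130,257),(430,503))]
for p in P: print(p.round(4))
c=np.mean(P,0); print('c',c,'front',(P[0]-P[1]),'yaw',np.arctan2(*( -(P[0]-P[1])[0],(P[0]-P[1])[1])),'back yaw',np.arctan2(-(P[3]-P[2])[0],(P[3]-P[2])[1]),'depth',np.linalg.norm(P[3]-P[0]),np.linalg.norm(P[2]-P[1]))
for r in(0.0634,):
    ex=np.array([np.cos(r),np.sin(r)]); ey=np.array([-ex[1],ex[0]]); 
    for cc in(np.array([.6978,.1829]),): print([((p-cc)@ex).round(4) for p in P],[((p-cc)@ey).round(4) for p in P])
E
```

```text
tip [0.5917486  0.24616137 0.0595    ] [0.58959046 0.24511903 0.06262163] exp (.598,.2427)
[0.6161 0.3003]
[0.6336 0.0598]
[0.7656 0.0702]
[0.7491 0.3071]
c [0.6910867  0.18437651] front [-0.01754824  0.24056456] yaw 0.07281711224241438 back yaw 0.06963096968731387 depth 0.13314720231341517 0.1323619292991187
[np.float64(-0.0741), np.float64(-0.0718), np.float64(0.0605), np.float64(0.059)] [np.float64(0.1224), np.float64(-0.1188), np.float64(-0.1167), np.float64(0.1208)]
```

Request:
jog_arm:
  rows:
    - {"xyz": [0, 0, 1], "rot": [0, 0, 0]}
    - {"xyz": [0, 0, 2], "rot": [0, 0, 0]}
    - {"xyz": [0, 0, 3], "rot": [0, 0, 0]}
    - {"xyz": [0, 0, 3.7], "rot": [0, 0, 0]}
    - {"xyz": [0, 0, 4.05], "rot": [0, 0, 0]}
    - {"xyz": [0, 0, 4.05], "rot": [0, 0, 0]}
    - {"xyz": [0, 0, 4.05], "rot": [0, 0, 0]}
    - {"xyz": [-1, 0, 4.05], "rot": [0, 0, 0]}
    - {"xyz": [-2, 0, 4.05], "rot": [0, 0, 0]}
    - {"xyz": [-3, 0, 4.05], "rot": [0, 0, 0]}

```text
time: 18.45
position: [0.4775, 0.2348, 0.0197]
tool_rot: [-0.03, 1.0, 0.0, 0.0]
wrist_force: [-0.3, -0.4, -1.8]
opening: 0.0181
```

Request:
jog_arm:
  rows:
    - {"xyz": [-0.6, 0, 0], "rot": [0, 0, 0]}
    - {"xyz": [-1.2, 0, 0], "rot": [0, 0, 0]}
    - {"xyz": [-1.8, 0, 0], "rot": [0, 0, 0]}
    - {"xyz": [-2.4, 0, 0], "rot": [0, 0, 0]}
    - {"xyz": [-3, 0, 0], "rot": [0, 0, 0]}
    - {"xyz": [-3.6, 0, 0], "rot": [0, 0, 0]}
    - {"xyz": [-4.2, 0, 0], "rot": [0, 0, 0]}
    - {"xyz": [-4.8, 0, 0], "rot": [0, 0, 0]}
    - {"xyz": [-5, 0, 0], "rot": [0, 0, 0]}
    - {"xyz": [-5, 0, 0], "rot": [0, 0, 0]}

```text
time: 19.45
position: [0.5262, 0.2376, 0.0193]
tool_rot: [-0.03, 1.0, 0.0, -0.0]
wrist_force: [-0.9, 0.0, -0.9]
opening: 0.0184
```

```bash
python3 - <<'E'
from h import *
import pickle
f=cam('scene'); pickle.dump(f,open('s5.pkl','wb')); w=cam('wrist')
c=f['img'][220:340,230:390]; c=cv2.resize(c,(450,338),interpolation=cv2.INTER_CUBIC); w=cv2.resize(w['img'],(350,338))
cv2.imwrite('pics/s5.png',np.hstack([c,w]))
E
python3 go.py .587 .242 .020 3.207
```

```text
t 19.55 pos [0.5259 0.2376 0.0194] F [ 0.2  0.5 -1. ] open 0.018 q [ 0.29  0.31  1.69  0.    1.14 -1.34]
shift cm [-6.13  0.08 -0.07] rot [ 0.    -0.    -0.006]
```

View pics/s5.png

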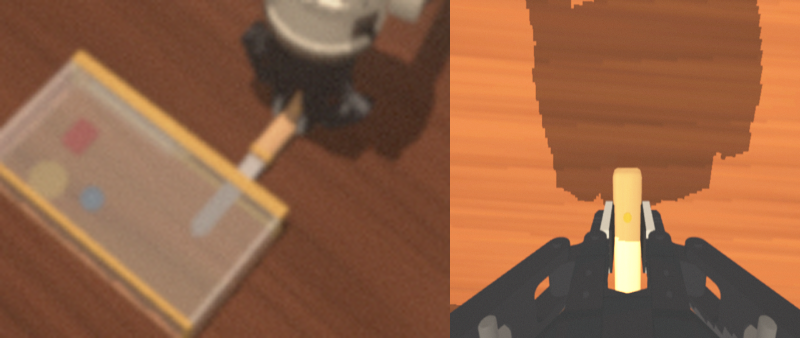

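The blade is entering the opening cleanly: tip inside at (198,230) and collar outside at (262,152). I push on for the remaining 61 mm.

Request:
jog_arm:
  rows:
    - {"xyz": [-0.6, 0, 0], "rot": [0, 0, 0]}
    - {"xyz": [-1.2, 0, 0], "rot": [0, 0, 0]}
    - {"xyz": [-1.9, 0, 0], "rot": [0, 0, 0]}
    - {"xyz": [-2.6, 0, 0], "rot": [0, 0, 0]}
    - {"xyz": [-3.3, 0, 0], "rot": [0, 0, 0]}
    - {"xyz": [-4, 0, 0], "rot": [0, 0, 0]}
    - {"xyz": [-4.8, 0, 0], "rot": [0, 0, 0]}
    - {"xyz": [-5.5, 0, 0], "rot": [0, 0, 0]}
    - {"xyz": [-6.1, 0, 0], "rot": [0, 0, 0]}
    - {"xyz": [-6.1, 0, 0], "rot": [0, 0, 0]}

```text
time: 20.55
position: [0.5876, 0.2412, 0.0193]
tool_rot: [-0.029, 1.0, 0.0, 0.0]
wrist_force: [-0.5, 0.4, -1.1]
opening: 0.0182
```

Request:
jog_arm:
  rows:
    - {"xyz": [0, 0, 0.05], "rot": [0, 0, 0]}
    - {"xyz": [0, 0, 0.1], "rot": [0, 0, 0]}
    - {"xyz": [0, 0, 0.15], "rot": [0, 0, 0]}
    - {"xyz": [0, 0, 0.2], "rot": [0, 0, 0]}
    - {"xyz": [0, 0, 0.24], "rot": [0, 0, 0]}
    - {"xyz": [0, 0, 0.28], "rot": [0, 0, 0]}
    - {"xyz": [0, 0, 0.3], "rot": [0, 0, 0]}
    - {"xyz": [0, 0, 0.3], "rot": [0, 0, 0]}
    - {"xyz": [0, 0, 0.3], "rot": [0, 0, 0]}
    - {"xyz": [0, 0, 0.3], "rot": [0, 0, 0]}

```text
time: 21.55
position: [0.587, 0.2412, 0.0165]
tool_rot: [-0.03, 1.0, 0.0, 0.0]
wrist_force: [-0.7, 0.1, -0.6]
opening: 0.0182
```

```bash
python3 - <<'E'
from h import *
import pickle
f=cam('scene'); pickle.dump(f,open('s6.pkl','wb'))
c=f['img'][220:340,230:390]; c=cv2.resize(c,(800,600),interpolation=cv2.INTER_CUBIC)
cv2.imwrite('pics/s6.png',c)
s=get_obs(); print(s['position'],s['wrist_force'],s['moment'])
E
```

```text
[0.58696555 0.24121288 0.0164753 ] [-1.1481521  -0.13892735 -0.8463045 ] [0.00591088 0.02567377 0.00592274]
```

View pics/s6.png

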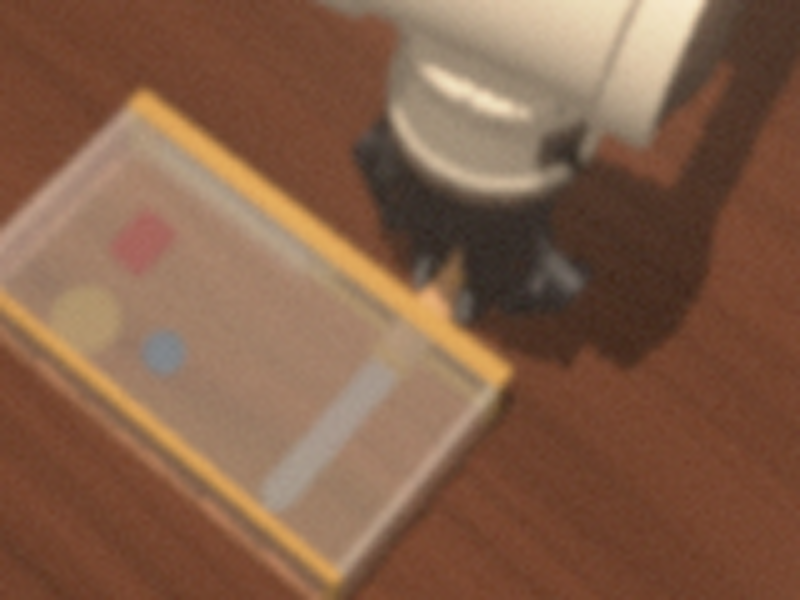

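```bash
python3 - <<'E'
from h import *
import pickle
f=pickle.load(open('s6.pkl','rb'))
g=lambda u,v,z: onplane(f,230+(u+.5)/5-.5,220+(v+.5)/5-.5,z)[:2]
r=.066; ex=np.array([np.cos(r),np.sin(r)]); ey=np.array([-ex[1],ex[0]])
back=(g(338,585,.06)+g(0,297,.06))/2; front=(g(510,377,.06)+g(143,92,.06))/2
for n,p in(('tip',g(272,500,.018)),('root',g(390,366,.018)),('front',front),('backL',g(338,585,.06)),('frontL',g(510,377,.06))): print(n,p.round(4),'x from back outer',((p-g(338,585,.06))@ex).round(4),'y from left',((p-g(338,585,.06))@ey).round(4))
E
```

```text
tip [0.7317 0.2511] x from back outer -0.0231 y from left -0.0567
root [0.6396 0.2461] x from back outer -0.1153 y from left -0.0556
front [0.6248 0.1809] x from back outer -0.1344 y from left -0.1196
backL [0.751  0.3092] x from back outer 0.0 y from left 0.0
frontL [0.6187 0.3009] x from back outer -0.1326 y from left 0.0004
```

The measurement agrees with the plan: root at box x about -50, tip at about +42, y about +64 mm. Next I lower to the floor and release.

Request:
jog_arm:
  rows:
    - {"xyz": [0, 0, 0.03], "rot": [0, 0, 0]}
    - {"xyz": [0, 0, 0.06], "rot": [0, 0, 0]}
    - {"xyz": [0, 0, 0.08], "rot": [0, 0, 0]}
    - {"xyz": [0, 0, 0.1], "rot": [0, 0, 0]}
    - {"xyz": [0, 0, 0.1], "rot": [0, 0, 0]}
    - {"xyz": [0, 0, 0.1], "rot": [0, 0, 0]}
    - {"xyz": [0, 0, 0.1], "rot": [0, 0, 0]}
    - {"xyz": [0, 0, 0.1], "rot": [0, 0, 0]}
    - {"xyz": [0, 0, 0.1], "rot": [0, 0, 0]}
    - {"xyz": [0, 0, 0.1], "rot": [0, 0, 0]}

```text
time: 22.6
position: [0.5869, 0.2412, 0.0155]
tool_rot: [-0.03, 1.0, 0.0, -0.0]
wrist_force: [-3.6, -1.0, 3.2]
opening: 0.018
```

Contact is light. I release a little at a time, then lift straight up and back away.

Request:
jog_arm:
  rows:
    - {"xyz": [0, 0, 0], "rot": [0, 0, 0]}
    - {"xyz": [0, 0, 0], "rot": [0, 0, 0]}
    - {"xyz": [0, 0, 0], "rot": [0, 0, 0]}
    - {"xyz": [0, 0, 0], "rot": [0, 0, 0]}
    - {"xyz": [0, 0, 0], "rot": [0, 0, 0]}
    - {"xyz": [0, 0, 0], "rot": [0, 0, 0]}
    - {"xyz": [0, 0, 0], "rot": [0, 0, 0]}
    - {"xyz": [0, 0, 0], "rot": [0, 0, 0]}
    - {"xyz": [0, 0, 0], "rot": [0, 0, 0]}
    - {"xyz": [0, 0, 0], "rot": [0, 0, 0]}
  grip: 4.5

```text
time: 23.6
position: [0.5869, 0.2412, 0.0154]
tool_rot: [-0.03, 1.0, 0.0, -0.0]
wrist_force: [-1.2, -0.8, -0.8]
opening: 0.0448
```

Request:
jog_arm:
  rows:
    - {"xyz": [0, 0, -1], "rot": [0, 0, 0]}
    - {"xyz": [0, 0, -2.5], "rot": [0, 0, 0]}
    - {"xyz": [0, 0, -4.5], "rot": [0, 0, 0]}
    - {"xyz": [2, 0, -7], "rot": [0, 0, 0]}
    - {"xyz": [5, 0, -9], "rot": [0, 0, 0]}
    - {"xyz": [9, 0, -11], "rot": [0, 0, 0]}
    - {"xyz": [13, 0, -13], "rot": [0, 0, 0]}
    - {"xyz": [16, 4, -14], "rot": [0, 0, 0]}
    - {"xyz": [18, 8, -14], "rot": [0, 0, 0]}
    - {"xyz": [20, 12, -14], "rot": [0, 0, 0]}

```text
time: 24.6
position: [0.3792, 0.3504, 0.1579]
tool_rot: [-0.029, 1.0, 0.001, 0.001]
wrist_force: [0.9, 0.3, 0.8]
opening: 0.045
```

```bash
python3 - <<'E'
from h import *
import pickle
f=cam('scene'); t=cam('top'); pickle.dump((f,t),open('s7.pkl','wb'))
c=cv2.resize(f['img'][220:340,230:390],(400,300),interpolation=cv2.INTER_CUBIC); b=cv2.resize(t['img'][90:210,150:310],(400,300),interpolation=cv2.INTER_CUBIC)
cv2.imwrite('pics/s7.png',np.hstack([c,b]))
s=get_obs(); print(s['time'],s['position'],s['wrist_force'])
E
```

```text
24.7 [0.37773262 0.35271713 0.15727502] [ 0.13054559 -0.85762615  0.13785595]
```

View pics/s7.png

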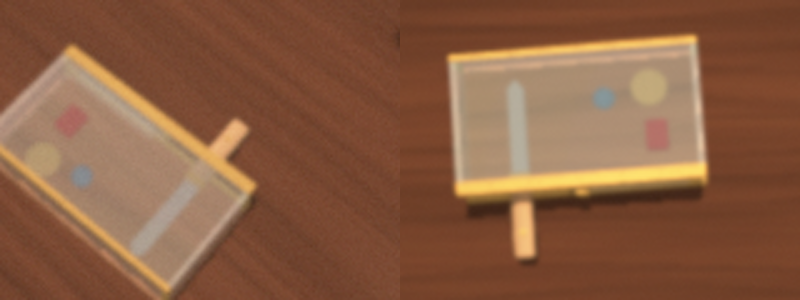

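The final views show the blade wholly inside: tip at (515,85) and root at about (520,175) in the right half. The handle sticks out to (525,258), and the door pull is at the same pixel as at the start (full-frame (223,167)).

```bash
python3 - <<'E'
from h import *
import pickle
f,t=pickle.load(open('s7.pkl','rb'))
b=onplane(t,200,193,.026); d=b[:2]-np.array([.6978,.1829]); print('butt',b,'box x',d@[.998,.0634],'y',d@[-.0634,.998])
print('handle z', bydepth(t,200,188), bydepth(t,199,176))
sign_off()
E
```

```text
butt [0.55716226 0.23652647 0.026     ] box x -0.13695654962348774 y 0.06243564872256643
handle z [0.56938062 0.23633238 0.0270412 ] [0.59945473 0.23915535 0.02439221]
the job is handed in; nothing more can be done
```

The job is done and handed in at about 25 s of the 64 s allowed. I drew the opener out by its blade and laid it flat on the cabinet top in front of the box. After letting go, I took it by the handle, turned it half round and slid it back in blade first. Then I set it on the box floor, released it and backed the arm off.

**Last checks:**
- **Position:** before release the root measured at box x about -50 mm and the tip at about +42 mm, clear of the back wall at +60. After release the butt measured at about -137 mm, so about 70 of the handle's 85 mm sticks out.
- **Lying flat:** the handle's top measured 24 to 27 mm high, against 26 mm expected for lying on the floor.
- **Door:** its pull is at the same pixel in the top view as at the start.
- **Forces:** the largest wrist force reported was about 12 N, from touching the cabinet top when I laid the opener down.

**Disagreements and gaps:**
- The scene camera put points about 6 mm nearer in x than the arm and the other cameras did. I allowed for this, and the spare room was larger.
- The gripper opening read about 2 mm under the true widths of the blade and handle.
- I took no closing picture of the tray, but the arm's moves kept clear of it, the bottles and the glasses.

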